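Fetch a cut stone from the push-to-open bench locker

TASK

Press the locker's handleless door near its free edge until the spring catch lets go and it pops ajar, then swing it wide open, well past square to the front. Take the striped stone block out and set it down gently in the white tray, lying flat the same way up as it stood, let go of it, and leave the door open. Do not drop the block, do not drag the tray about, and leave the sanding block, the loupe and the red blade case where they are.

Things in the scene. Friction and masses are not known exactly. Their poses are not given: they have to be found in the camera images.
- locker: Fixed plywood bench locker, 210 wide (y), 100 deep, 136 mm high. Origin: on the bench, in the plane of the front opening, half-way across; x points into it, y to its left. Inside: floor 12 mm and roof underside 127 mm above the bench, 192 mm clear width, 94 mm deep. Catch high in the front corner at the door's free edge; low at the hinge side a plunger, its tip 17 mm out when the door is open.
- door (a joint): Door angle, rad: 0 closed and caught, negative pressed in (stop -0.036), 2.6 fully open. Plain panel 210 wide, 10 thick, 18 to 136 mm above the bench, hinged at the locker's left. About 3 N at the press point moves it in 4 to 7 mm, to its stop, and frees the catch; as the hand draws back it pops to 0.3-0.45 rad. Stiff hinge: stays where left, moves with 1 N; the catch does not hold again.
- press (a point): Point on the outer face of the door, 185 mm from the hinge (25 mm from the free edge), 105 mm above the bench. Moves with the door; its x axis is normal to the door, pointing into the locker when closed.
- door_hinge (a point): Point on the vertical hinge axis at the door's top edge (136 mm), mid-thickness of the panel; at x = -13, y = +105 mm in the locker's frame. Closed, the panel runs from here along -y of the locker, its inner face 8 mm in front of the opening.
- door_edge (a point): Middle of the thickness of the door at the top of its free edge, 210 mm from the hinge. Moves with the door.
- block_center (a point): Centre of the cut cream-and-brown striped stone block, 33 x 39 x 18 mm (x, y, z), 35 g nominal; it lies flat on the locker floor just inside the opening, centre 22 to 26 mm in, under the roof, its x roughly along the locker's x; its z axis points up.
- tray: Loose shallow white tray, 84 x 122 mm over all (x, y), 300 g, on the bench to the right. Origin: centre of its underside.
- tray_floor (a point): Centre of the tray's inner floor, 2 mm above the bench; inner floor 76 x 114 mm (x, y of the tray), walls 13 mm high.
- sanding_block: Bystander: dark rounded sanding block 36 x 60 x 24 mm; origin at the centre of its underside. Leave alone.
- loupe: Bystander: folding loupe 30 x 58 x 14 mm; origin at the centre of its underside. Leave alone (the door passes above it).
- red_case: Bystander: red plastic blade case 30 x 92 x 17 mm; origin at the centre of its underside. Leave alone.
There are look-alikes about, which are no part of the job. There is more than one size of the tray; the one meant has the size given above.

How it is judged (in metres and radians):
On the way, in this order (a step that is already met when the one before it is completed fails the run):
1. the door has popped ajar (value of joint door above 0.2 rad), for 0.2 s.
2. the door is swung wide open, past square (value of joint door above 1.6 rad), for 0.2 s.
At the end, for the whole second after the job is handed in: The door stands open past square (over 1.6 rad) and the block lies flat (within 0.2 rad, same way up) on the tray's floor inside its walls (centre within 34 mm in x and 52 mm in y of the tray's middle, 4 to 14 mm above its floor), everything at rest (value of joint door above 1.6 rad and x of block_center in the frame of tray_floor between -0.034 and 0.034 m and y of block_center in the frame of tray_floor between -0.052 and 0.052 m and z of block_center in the frame of tray_floor between 0.004 and 0.014 m and angle between block_center's own z axis and vertical below 0.2 rad and linear speed of tray below 0.02 m/s and velocity of joint door below 0.05 rad/s); the robot touches nothing.
It fails at once if the block is dropped or thrown (faster than 0.7 m/s while not held) (linear speed of block above 0.7 m/s and contact force between the fingers and block below 0.05 N).
It fails at once if the tray is dragged more than 50 mm (distance of tray from where it was at the start of the episode above 0.05 m).
It fails at once if the dark sanding block is shifted more than 30 mm (distance of sanding_block from where it was at the start of the episode above 0.03 m).
It fails at once if the folding loupe is shifted more than 30 mm (distance of loupe from where it was at the start of the episode above 0.03 m).
It fails at once if the red blade case is shifted more than 30 mm (distance of red_case from where it was at the start of the episode above 0.03 m).
It also fails if it takes over 67 s, if anything falls off the work surface, if the arm or the gripper's body presses on something with over 40 N, if the wrist force passes 120 N, or if a joint passes its speed limit or range.

ROBOT

A 6-joint arm with a two-finger parallel gripper is mounted at the origin on a cart in front of the work surface, level with it; the furniture and walls round the work are solid. World frame = base frame: x ahead of the robot, y to its left, z up, the work surface at z = 0. Lengths are in mm, angles in rad, forces in N, time in s.
With the tool pointing down it reaches from about 300 to 775 mm from the base axis. Payload 14.6 kg.
Tool frame: the origin (TCP) lies midway between the tips of the shut fingers; the grasp point (between the pads) lies 19 mm behind it; x points along the fingers, z is the direction in which the jaws open and shut, and the axes are right-handed (so a half turn about x gives the same grasp; the last joint's range is limited). The gripper opens to 94 mm and grips with 3 to 60 N. Pads are 16 mm wide; open, the fingers measure 119 mm over their backs; the gripper's body (75 mm by 177 mm) begins 78 mm behind the grasp point.
Start: joints at [1.075, 0.3, 1.521, -0, 1.321, -0.067], TCP at [228.675, 500.197, 205.446] pointing down, gripper open.
Joint ranges: [-3.03, 3.03], [-0.79, 2.21], [0.23, 2.52], [-1.04, 4.18], [0, 3.07], [-2.55, 2.55]. Speed limits (rad/s): [2.22, 2.22, 2.57, 3.14, 3.14, 3.14].

INTERFACE

Orientations are given as [roll, pitch, yaw] about the fixed x, y, z axes, in that order (R = Rz(yaw) Ry(pitch) Rx(roll)).
In Python, from cell import * gives the robot as it stands.
- The arm moves only by the tool play_rows, never from a script. Its argument "motion" is one flat list of numbers, 7 for each row, row after row: the turn, a rotation vector about the tool's x, y, z in rad, then the shift along the tool's x, y, z in m, then the closure, from -1 (fully open) to 1 (shut), so that 0 is half open. In form: [rx, ry, rz, x, y, z, fingers, rx, ry, rz, x, y, z, fingers, ...]. A call has 1 to 20 rows; each row shifts and turns the pose as measured when the row begins, along the tool's axes as they then stand; what a row does not reach is not made up. A row lasts 1/10 s, in which the tool goes at most 50 mm and 8.59 degrees, less where a joint would pass 70% of its speed; a pose out of reach is approached as far as the arm can. A call with a gripper value outside its range is refused whole. The fingers move at their own pace and stop on an object; "newtons" is the grip in N (left out, the last holds). Time passes only in rows, so rows that do not move let the fingers close. It gives the time, the measured TCP pose, the force and the opening at its end, in the units of the state.
- read_state(): the state, without advancing time (a new reading comes with each control period).
- camera(name): name is "scene" or "top" or "wrist"; returns (picture, depth): 480x640x3 uint8, blue, green, red; 480x640 float32, mm along the optical axis (not along the pixel's ray), 0 where there is no reading.
- camera_params(name): a dict with "fx", "fy", "cx", "cy" (pixels), "T" (4x4, takes a point from camera to world coordinates). Camera axes: x right, y down, z forward; pixel columns grow to the right and rows downward; lengths in mm; the calibration is good to about 2 mm. A picture is of the moment at which its call begins: read the wrist's pose just before it. camera_params takes no time and is no camera call; for the wrist camera it gives the pose at the moment of the call.
- sign_off(): hands the job in, once; it reports no verdict.
Trained networks look in the newest picture that a camera, given by its name, has taken for a name from the list of things; names that differ only in an ending like _2 or _b are one class to them, and where a whole thing is asked for, a point or a joint stands for the part that bears it (a point fixed in the world has none). Each returns a list of dicts, best first, with "conf" (0 to 1); they miss things now and then, are a little off and sometimes report something else, mostly with a low value. They report only what shows in the picture. A call takes as long as a camera call. They do not tell look-alikes from the thing itself.
- masks_of(camera, name): "region" (480x640 bool, what is visible of it).
- place_of(camera, name): "at" ([x, y, z] in mm, in the coordinates of the camera as it stood for that picture, good to about 4 mm: a listed point, or the origin of a listed thing).
The state is a dict: "clock": time; "joints": joint angles; "qd": joint speeds; "effort": joint torques, N m; "eef_pos": TCP position; "eef_rot": TCP orientation; "wrist_force": force on the tool from outside, world axes, zero at the start; "moment": the same for the moment, N m; "finger_gap": finger opening in mm.
Only numpy, scipy, OpenCV 4.12 (cv2) and the standard library are available. Lean on these libraries where they do the work, as an engineer would, in place of code of your own. Each camera call takes 0.05 s, during which the arm holds its last target.

## Working session

There is one attempt and no reset: what is moved stays moved. The work goes in short steps, Python scripts to look and compute and a tool call to move; the robot and the scene stay as the last step left them, time stands still between calls to the robot, and variables do not carry over. Pictures are saved under pics/ and viewed, and the job is handed in when it is done.

Besides the shell and the picture viewer there is one more tool, called after ">>>" as name(argument=value, ...) on one line, values as JSON. play_rows: Moves the arm, as the interface text tells. Its arguments: {"type":"object","properties":{"motion":{"type":"array","items":{"type":"number"}},"newtons":{"type":"number"}},"required":["motion"]}

```bash
mkdir -p pics; ls
python3 - <<'E'
from cell import *
import cv2, numpy as np
print(read_state())
for n in ["scene","top"]:
    im,d=camera(n); cv2.imwrite(f"pics/{n}0.png",im); print(n,camera_params(n))
    for t in ["locker","press","door_hinge","door_edge","block_center","tray","tray_floor","sanding_block","loupe","red_case"]:
        T=np.array(camera_params(n)["T"])
        for r in place_of(n,t)[:3]:
            p=T@np.append(r["at"],1); print(n,t,round(r["conf"],2),p[:3].round(1), {k:v for k,v in r.items() if k not in("at","conf")})
E
```

```text
pics
{'clock': 0.0, 'joints': array([ 1.07538726e+00,  3.00424238e-01,  1.52159026e+00,  8.68764571e-06,
        1.32070269e+00, -6.66142907e-02]), 'qd': array([ 4.53785352e-04,  1.80714604e-04,  5.04199466e-04, -2.33554347e-04,
        6.95285400e-04,  7.44070747e-05]), 'effort': array([-7.33244851e-04, -5.31812918e+01, -3.52722323e+01,  7.07701268e-02,
        2.44856853e-02, -1.41436362e-04]), 'eef_pos': array([228.55684566, 499.96830818, 204.90815526]), 'eef_rot': array([ 3.06749547,  1.56967176, -2.07369043]), 'wrist_force': array([-0.04459886,  0.50096552,  0.3623329 ]), 'moment': array([0.02171291, 0.01943208, 0.01614665]), 'finger_gap': 93.72411776367092}
scene {'fx': 528.6224718371235, 'fy': 528.6224718371235, 'cx': 317.8721295768704, 'cy': 227.8560951684233, 'T': array([[ 7.69573788e-01, -3.61734984e-01,  5.26216673e-01,
        -1.44801840e+02],
       [-6.38432377e-01, -4.19529693e-01,  6.45289809e-01,
        -6.74459821e+02],
       [-1.26603797e-02, -8.32551883e-01, -5.53802380e-01,
         8.30801108e+02],
       [ 0.00000000e+00,  0.00000000e+00,  0.00000000e+00,
  
[... 793 characters left out ...]
-5.45226407e-03, -1.39492288e-01, -9.90208147e-01,
         1.25011169e+03],
       [ 0.00000000e+00,  0.00000000e+00,  0.00000000e+00,
         1.00000000e+00]])}
top locker 0.67 [658.9  75.6  -1.8] {}
top press 0.69 [672.9  -9.5 103.9] {}
top door_hinge 0.72 [601.1 163.8 135.8] {}
top door_edge 0.79 [689.1 -28.6 139.6] {}
top block_center 0.53 [689.9  58.9  24.4] {}
top tray 0.83 [440.9 -97.    4.6] {}
top tray 0.7 [504.9 519.9  -2.6] {}
top tray 0.57 [ 560.6 -238.2    0.6] {}
top tray_floor 0.75 [ 563.2 -232.4    5.9] {}
top tray_floor 0.63 [441.8 -94.9  -5. ] {}
top sanding_block 0.68 [ 722.9 -177.9   -5.3] {}
top loupe 0.62 [384.3  13.6   2.5] {}
top red_case 0.66 [505.4 520.3  -2.9] {}
```

View pics/scene0.png

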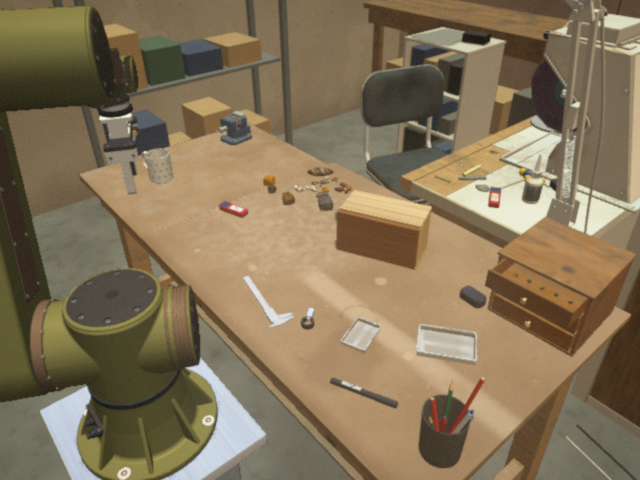

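View pics/top0.png

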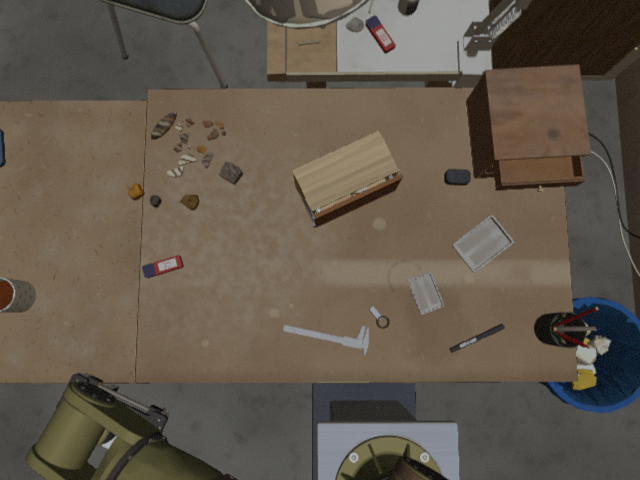

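The scene image shows the locker at about (385,228) with its front facing the robot. Trays appear at (361,334), smaller, and (447,343), larger. The sanding block is at (473,296) and the loupe at (308,320). Next I measure the tray sizes and fit the locker.

```bash
cat > h.py <<'E'
from cell import *
import cv2, numpy as np
from scipy.spatial.transform import Rotation as R
def cloud(n,d,m):
    P=camera_params(n); v,u=np.nonzero(m&(d>0)); z=d[v,u]
    p=np.c_[(u-P["cx"])*z/P["fx"],(v-P["cy"])*z/P["fy"],z,np.ones(len(z))]
    return (p@np.array(P["T"]).T)[:,:3]
def Rot(s): return R.from_euler('xyz',s["eef_rot"])
E
python3 - <<'E'
from h import *
im,d=camera("top")
for t in ["tray","locker","red_case","loupe","sanding_block"]:
    for r in masks_of("top",t)[:3]:
        p=cloud("top",d,r["region"])
        if t=="locker": p=p[p[:,2]>125]
        v,u=np.nonzero(r["region"])
        print(t,round(r["conf"],2),"px",u.mean().round(),v.mean().round(),[np.round(x,2) for x in cv2.minAreaRect(p[:,:2].astype(np.float32))],p[:,2].min().round(),p[:,2].max().round())
        if t=="locker": print(cv2.boxPoints(cv2.minAreaRect(p[:,:2].astype(np.float32))), np.median(p[:,2]))
cv2.imwrite("pics/tr.png",cv2.resize(im[200:340,380:540],None,fx=4,fy=4))
E
```

```text
tray 0.9 px 425.0 293.0 [array([443.22, -96.31]), array([87.84, 62.39]), np.float64(20.09)] -9.0 17.0
tray 0.88 px 483.0 243.0 [array([ 561.16, -235.5 ]), array([ 86.4 , 131.26]), np.float64(35.04)] -6.0 22.0
locker 0.96 px 347.0 179.0 [array([694.3 ,  93.51]), array([120.1 , 216.15]), np.float64(25.18)] 125.0 144.0
[[593.9687   165.76273 ]
 [685.9383   -29.847504]
 [794.6219    21.252014]
 [702.6523   216.86224 ]] 135.29324774991755
red_case 0.79 px 162.0 267.0 [array([508.07, 521.57]), array([30.02, 90.73]), np.float64(16.73)] -4.0 23.0
red_case 0.39 px 359.0 191.0 [array([682.49,  58.33]), array([ 8.6, 37.1]), np.float64(23.88)] 16.0 35.0
loupe 0.7 px 376.0 314.0 [array([390.11,  15.3 ]), array([55.07, 18.6 ]), np.float64(44.16)] -0.0 19.0
loupe 0.52 px 359.0 191.0 [array([681.53,  58.25]), array([18.57, 31.9 ]), np.float64(51.8)] 22.0 127.0
loupe 0.28 px 483.0 244.0 [array([ 558.76, -232.66]), array([ 84.39, 123.59]), np.float64(37.91)] -6.0 22.0
sanding_block 0.93 px 457.0 177.0 [array([ 720.1, -178.8]), array([59.54, 36.75]), np.float64(88.61)] 0.0 31.0
```

View pics/tr.png

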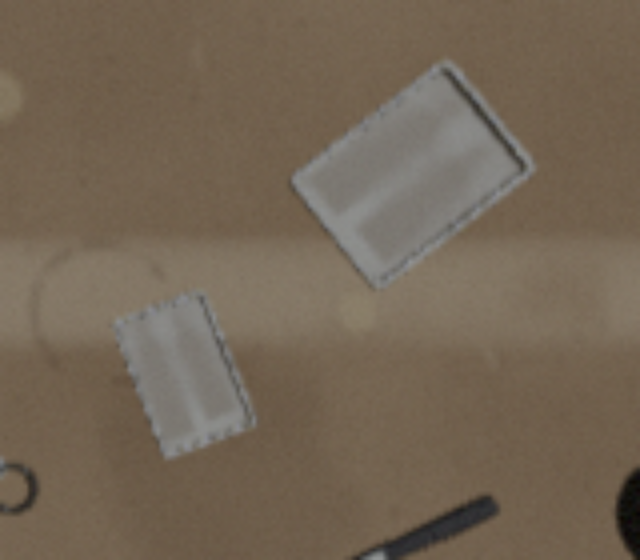

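The larger tray, at top px (483,243), measures about 86x128 mm and fits the 84x122 given. The one at (425,293) is about 62x88 and is a look-alike.

Locker pose: O≈(658,76), yaw≈0.44. I'll plan the press with the tool down, fingers shut, and the tool y axis along the locker x.

```bash
cat >> h.py <<'E'
O=np.array([658,76,0.]); YAW=0.44
LX=np.array([np.cos(YAW),np.sin(YAW),0]); LY=np.array([-np.sin(YAW),np.cos(YAW),0]); UZ=np.array([0,0,1.])
def L(x,y,z): return O+x*LX+y*LY+z*UZ
def tool(xd,zd):
    x=np.array(xd,float); x/=np.linalg.norm(x); z=np.array(zd,float); z-=x*(z@x); z/=np.linalg.norm(z)
    return R.from_matrix(np.c_[x,np.cross(z,x),z])
def plan(p,Rt=None,rot_only=False):
    s=read_state(); r0=Rot(s); Rt=r0 if Rt is None else Rt
    print("t",round(s["clock"],2),"pos",s["eef_pos"].round(1),"F",s["wrist_force"].round(2),"gap",round(s["finger_gap"],1))
    print("rotvec total (tool)",(r0.inv()*Rt).as_rotvec().round(3),"shift in current tool [m]",(r0.inv().apply(p-s["eef_pos"])/1000).round(4),"shift in target tool",(Rt.inv().apply(p-s["eef_pos"])/1000).round(4),"world",(p-s["eef_pos"]).round(1))
E
python3 - <<'E'
from h import *
s=read_state(); print(Rot(s).as_matrix().round(3)); print(s['joints'].round(3))
for sg in(1,-1): plan(L(-80,-80,205),tool([0,0,-1],sg*LY))
E
```

```text
[[-0.    -0.909  0.416]
 [-0.     0.416  0.909]
 [-1.     0.    -0.   ]]
[ 1.075  0.3    1.521  0.     1.321 -0.067]
t 1.4 pos [228.7 500.2 205.4] F [-0.18 -0.52  0.  ] gap 93.7
rotvec total (tool) [-0.869 -0.    -0.   ] shift in current tool [m] [ 4.000e-04 -5.763e-01 -3.201e-01] shift in target tool [ 4.000e-04 -1.278e-01 -6.467e-01] world [ 3.910e+02 -5.307e+02 -4.000e-01]
t 1.4 pos [228.7 500.2 205.4] F [-0.18 -0.52  0.  ] gap 93.7
rotvec total (tool) [ 2.273 -0.     0.   ] shift in current tool [m] [ 4.000e-04 -5.763e-01 -3.201e-01] shift in target tool [4.000e-04 1.278e-01 6.467e-01] world [ 3.910e+02 -5.307e+02 -4.000e-01]
```

>>> play_rows(motion=[-0.124, 0, 0, 0, 0, 0, 1, -0.124, 0, 0, 0, 0, 0, 1, -0.124, 0, 0, 0, 0, 0, 1, -0.124, 0, 0, 0, 0, 0, 1, -0.124, 0, 0, 0, 0, 0, 1, -0.124, 0, 0, 0, 0, 0, 1, -0.124, 0, 0, 0, 0, 0, 1, 0, 0, 0, 0, 0, 0, 1])

```text
clock: 2.2
eef_pos: [228.7, 500.2, 205.5]
eef_rot: [-0.684, 1.571, 1.36]
wrist_force: [0.8, -0.1, -0.3]
finger_gap: 33.9
```

>>> play_rows(motion=[0, 0, 0, 0, -0.008, -0.04, 1, 0, 0, 0, 0, -0.008, -0.04, 1, 0, 0, 0, 0, -0.008, -0.04, 1, 0, 0, 0, 0, -0.008, -0.04, 1, 0, 0, 0, 0, -0.008, -0.04, 1, 0, 0, 0, 0, -0.008, -0.04, 1, 0, 0, 0, 0, -0.008, -0.04, 1, 0, 0, 0, 0, -0.008, -0.04, 1, 0, 0, 0, 0, -0.008, -0.04, 1, 0, 0, 0, 0, -0.008, -0.04, 1, 0, 0, 0, 0, -0.008, -0.04, 1, 0, 0, 0, 0, -0.008, -0.04, 1, 0, 0, 0, 0, -0.008, -0.04, 1, 0, 0, 0, 0, -0.008, -0.04, 1, 0, 0, 0, 0, -0.008, -0.04, 1, 0, 0, 0, 0, -0.008, -0.04, 1])

```text
clock: 3.8
eef_pos: [630.9, -41.3, 206.5]
eef_rot: [-1.453, 1.567, 0.529]
wrist_force: [0.1, 0.7, 0.0]
finger_gap: 0.8
```

Run:
```python
from h import *
plan(L(-60,-80,95),tool([0,0,-1],LY)); print(Rot(read_state()).as_matrix().round(3),read_state()['joints'].round(2))
```

```text
t 3.8 pos [630.9 -41.3 206.5] F [0.13 0.74 0.04] gap 0.8
rotvec total (tool) [-0.028  0.     0.004] shift in current tool [m] [ 0.1115 -0.0136  0.015 ] shift in target tool [ 0.1115 -0.0145  0.0146] world [   6.9   19.4 -111.5]
[[ 0.003 -0.916 -0.4  ]
 [ 0.002 -0.4    0.917]
 [-1.    -0.004  0.   ]] [-0.12  0.48  1.27  0.    1.39 -2.11]
```

>>> play_rows(motion=[-0.014, 0, 0.002, 0.028, 0, 0.004, 1, -0.014, 0, 0.002, 0.028, 0, 0.004, 1, 0, 0, 0, 0.028, 0, 0.004, 1, 0, 0, 0, 0.027, 0, 0.003, 1, 0, 0, 0, 0, 0, 0, 1, 0, 0, 0, 0, 0, 0, 1])

```text
clock: 4.4
eef_pos: [627.5, -33.4, 91.7]
eef_rot: [-2.454, 1.57, -0.472]
wrist_force: [0.5, 1.2, 0.0]
finger_gap: 0.7
```

Run:
```python
from h import *
plan(L(-26,-80,95),tool([0,0,-1],LY))
im,d=camera("scene"); cv2.imwrite("pics/s1.png",cv2.resize(im[150:310,270:470],None,fx=4,fy=3.75))
```

```text
t 4.4 pos [627.5 -33.4  91.7] F [0.55 1.24 0.04] gap 0.7
rotvec total (tool) [-0.029 -0.001  0.001] shift in current tool [m] [-0.0032 -0.048   0.0074] shift in target tool [-0.0033 -0.0482  0.0059] world [41.1 25.9  3.3]
```

View pics/s1.png

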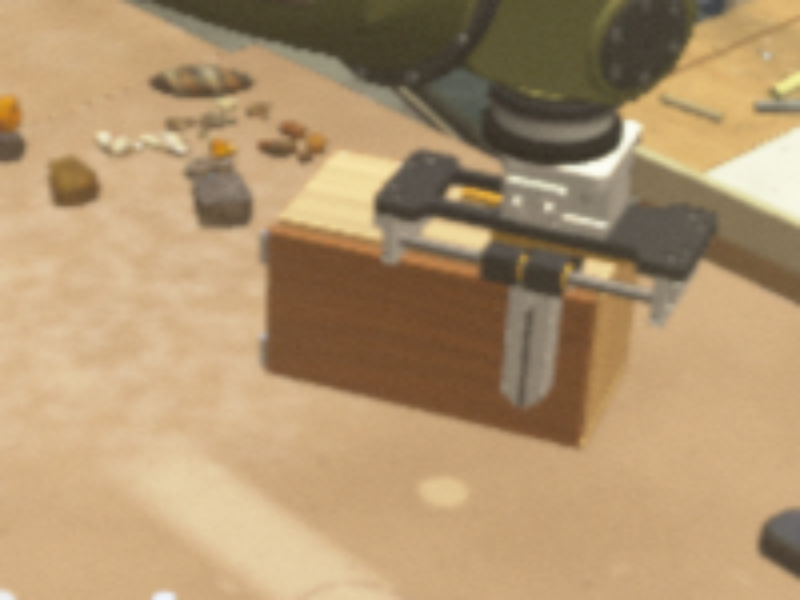

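The crop shows the shut fingers in front of the door near its free edge, at about (525,345). Now I press.

>>> play_rows(motion=[-0.015, 0, 0, 0, -0.02, 0.003, 1, -0.015, 0, 0, 0, -0.018, 0.002, 1, 0, 0, 0, 0, -0.003, 0, 1, 0, 0, 0, 0, -0.003, 0, 1])

```text
clock: 4.85
eef_pos: [668.5, -11.2, 98.4]
eef_rot: [-2.15, 1.562, -0.143]
wrist_force: [-2.7, -2.0, -1.5]
finger_gap: 0.3
```

>>> play_rows(motion=[0, 0, 0, 0, -0.003, 0, 1, 0, 0, 0, 0, -0.003, 0, 1])

```text
clock: 5.05
eef_pos: [673.2, -9.2, 98.9]
eef_rot: [-2.222, 1.564, -0.216]
wrist_force: [-3.7, -1.0, -1.7]
finger_gap: 0.7
```

>>> play_rows(motion=[0, 0, 0, 0, -0.003, 0, 1, 0, 0, 0, 0, -0.002, 0, 1])

```text
clock: 5.25
eef_pos: [674.9, -8.5, 98.9]
eef_rot: [2.289, 1.567, -1.989]
wrist_force: [-24.4, -6.5, 10.4]
finger_gap: 0.3
```

The force jumped to 25 N, so the door is at its stop. Drawing back.

>>> play_rows(motion=[0, 0, 0, 0, 0.005, 0, 1, 0, 0, 0, 0, 0.008, 0, 1, 0, 0, 0, 0, 0.015, 0, 1, 0, 0, 0, 0, 0.025, 0, 1, 0, 0, 0, 0, 0.025, 0, 1, 0, 0, 0, 0, 0.03, 0, 1, 0, 0, 0, 0, 0.02, 0, 1, 0, 0, 0, 0, 0, 0, 1, 0, 0, 0, 0, 0, 0, 1])

```text
clock: 6.15
eef_pos: [554.1, -65.2, 100.9]
eef_rot: [-2.505, 1.564, -0.503]
wrist_force: [0.4, 0.8, 1.1]
finger_gap: 0.2
```

Run:
```python
from h import *
plan(L(-26,-80,95),tool([0,0,-1],LY))
im,d=camera("scene"); cv2.imwrite("pics/s2.png",cv2.resize(im[150:330,270:510],None,fx=3.3,fy=3.3))
im,d=camera("top"); cv2.imwrite("pics/t2.png",cv2.resize(im[110:290,250:490],None,fx=3.3,fy=3.3))
for n in("scene","top"):
  for t in("door_edge","door_hinge","press"):
    for r in place_of(n,t)[:2]: print(n,t,round(r["conf"],2),(np.array(camera_params(n)["T"])@np.append(r["at"],1))[:3].round(1))
```

```text
t 6.15 pos [554.1 -65.2 100.9] F [0.38 0.75 1.06] gap 0.2
rotvec total (tool) [-0.008 -0.006  0.004] shift in current tool [m] [ 0.0065 -0.1281  0.0047] shift in target tool [ 0.0059 -0.1281  0.0035] world [114.4  57.8  -5.9]
scene door_edge 0.55 [619.5 -42.7 133.7]
scene door_hinge 0.81 [603.6 165.1 142. ]
scene press 0.64 [609.5 -20.3 104.1]
top door_edge 0.74 [620.1 -46.9 137.7]
top door_hinge 0.67 [602.7 162.4 135.8]
top press 0.7 [607.3 -20.4 102.5]
top press 0.66 [506.9 521.   -1.9]
```

View pics/s2.png

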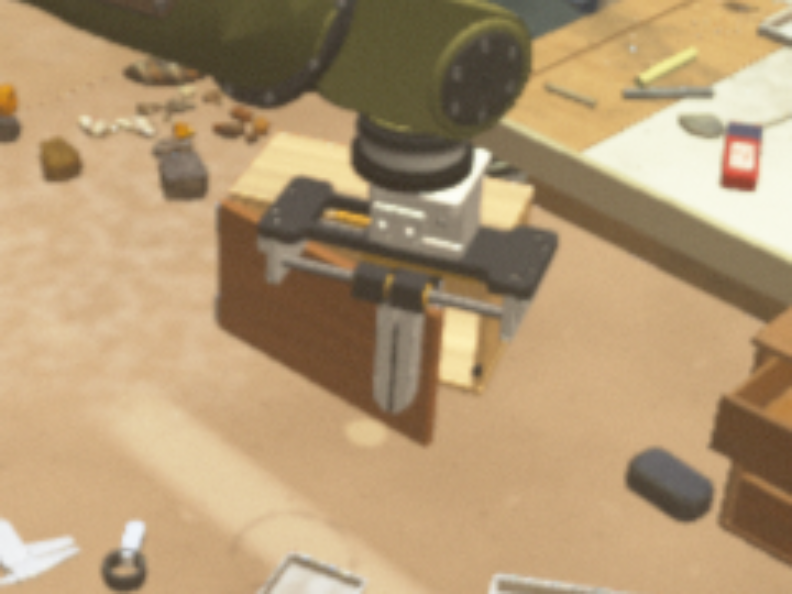

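View pics/t2.png

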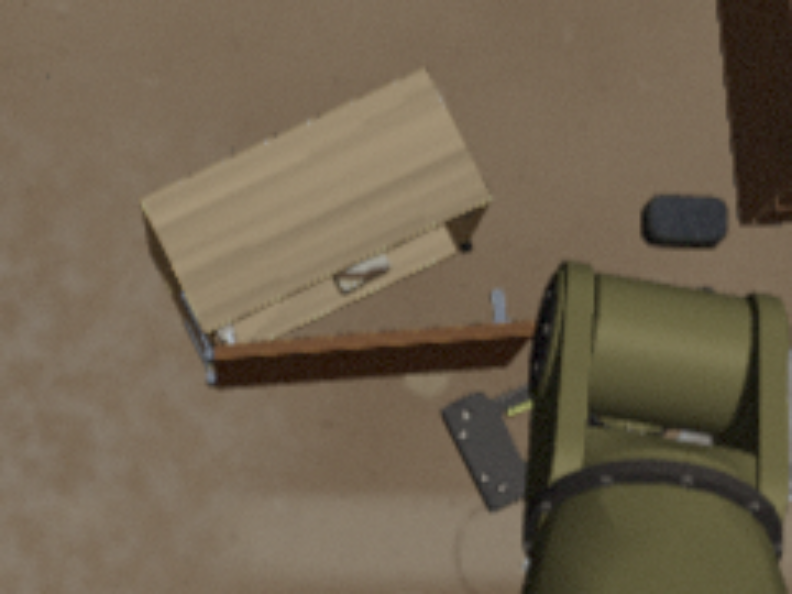

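The door popped ajar to about 0.35 rad, with its edge near (620,-45) mm. In the top crop the free edge is at (530,330), and the striped block shows at (362,272). Next I go over the top of the door and down behind it.

>>> play_rows(motion=[0, 0, 0, -0.032, 0, 0, 1, 0, 0, 0, -0.032, 0, 0, 1, 0, 0, 0, 0, 0, 0, 1, 0, 0, 0, 0, -0.03, 0.005, 1, 0, 0, 0, 0, -0.03, 0.005, 1, 0, 0, 0, 0, -0.03, 0.005, 1, 0, 0, 0, 0, -0.028, 0.005, 1, 0, 0, 0, 0, 0, 0, 1])

```text
clock: 7.35
eef_pos: [655.5, 6.0, 162.6]
eef_rot: [3.079, 1.568, -1.201]
wrist_force: [-0.4, -1.0, -0.4]
finger_gap: 0.3
```

Run:
```python
from h import *
plan(np.array([652,4,85]),tool([0,0,-1],LY))
```

```text
t 7.35 pos [655.5   6.  162.6] F [-0.37 -1.05 -0.43] gap 0.3
rotvec total (tool) [-0.008 -0.003 -0.   ] shift in current tool [m] [ 0.0776  0.004  -0.0001] shift in target tool [ 0.0776  0.004  -0.0003] world [ -3.5  -2.  -77.6]
```

>>> play_rows(motion=[0, 0, 0, 0.026, 0.002, 0, 1, 0, 0, 0, 0.026, 0.002, 0, 1, 0, 0, 0, 0.025, 0, 0, 1, 0, 0, 0, 0, 0, 0, 1])

```text
clock: 7.75
eef_pos: [650.6, 4.1, 80.3]
eef_rot: [2.283, 1.568, -1.997]
wrist_force: [-0.1, 0.6, -0.4]
finger_gap: 0.3
```

```bash
cat >> h.py <<'E'
H=np.array([602,165.,0])
def arc(r,off,ths,z):
    s=read_state(); r0=Rot(s); p=s["eef_pos"].copy(); print(p.round(1),s["wrist_force"].round(1))
    for th in ths:
        a=YAW-np.pi/2-th; dd=np.array([np.cos(a),np.sin(a),0]); n=np.array([-np.sin(a),np.cos(a),0])
        q=H+r*dd+off*n; q[2]=z
        print(round(th,2),q.round(0),(r0.inv().apply(q-p)/1000).round(3).tolist()); p=q
E
python3 - <<'E'
from h import *
arc(165,20,np.linspace(.35,1.6,14),85)
E
```

```text
[650.6   4.1  80.3] [-0.1  0.6 -0.4]
0.35 [637.   2.  85.] [-0.005, 0.013, 0.004]
0.45 [621.  -0.  85.] [0.0, 0.015, 0.004]
0.54 [605.  -1.  85.] [0.0, 0.015, 0.006]
0.64 [589.  -1.  85.] [0.0, 0.014, 0.007]
0.73 [573.   1.  85.] [0.0, 0.014, 0.008]
0.83 [558.   5.  85.] [0.0, 0.013, 0.01]
0.93 [542.  10.  85.] [0.0, 0.012, 0.011]
1.02 [528.  16.  85.] [0.0, 0.011, 0.012]
1.12 [514.  24.  85.] [-0.0, 0.009, 0.013]
1.22 [501.  33.  85.] [-0.0, 0.008, 0.014]
1.31 [489.  43.  85.] [-0.0, 0.007, 0.014]
1.41 [477.  55.  85.] [-0.0, 0.005, 0.015]
1.5 [467.  67.  85.] [-0.0, 0.004, 0.016]
1.6 [459.  81.  85.] [-0.0, 0.002, 0.016]
```

>>> play_rows(motion=[0, 0, 0, -0.004, 0.013, 0.004, 1, 0, 0, 0, 0, 0.015, 0.004, 1, 0, 0, 0, 0, 0.015, 0.006, 1, 0, 0, 0, 0, 0.014, 0.007, 1, 0, 0, 0, 0, 0.014, 0.008, 1, 0, 0, 0, 0, 0.013, 0.01, 1, 0, 0, 0, 0, 0.012, 0.011, 1, 0, 0, 0, 0, 0.011, 0.012, 1, 0, 0, 0, 0, 0.009, 0.013, 1])

```text
clock: 8.65
eef_pos: [511.2, 21.4, 92.3]
eef_rot: [-2.396, 1.561, -0.394]
wrist_force: [0.6, 0.8, -0.4]
finger_gap: 0.6
```

Run:
```python
from h import *
im,d=camera("top"); cv2.imwrite("pics/t3.png",cv2.resize(im[110:310,250:490],None,fx=3,fy=3))
arc(165,20,np.linspace(1.1,2.3,13),85)
```

```text
[509.8  22.4  92.3] [-0.  -0.6  0.3]
1.1 [517.  22.  85.] [0.007, -0.006, -0.003]
1.2 [503.  32.  85.] [-0.0, 0.009, 0.014]
1.3 [490.  42.  85.] [-0.0, 0.007, 0.015]
1.4 [478.  54.  85.] [-0.0, 0.006, 0.016]
1.5 [468.  67.  85.] [-0.0, 0.004, 0.016]
1.6 [459.  81.  85.] [-0.0, 0.002, 0.016]
1.7 [451.  95.  85.] [-0.0, 0.001, 0.017]
1.8 [445. 111.  85.] [-0.0, -0.001, 0.017]
1.9 [440. 127.  85.] [-0.0, -0.002, 0.016]
2.0 [437. 143.  85.] [-0.0, -0.004, 0.016]
2.1 [436. 160.  85.] [-0.0, -0.006, 0.016]
2.2 [436. 176.  85.] [-0.0, -0.007, 0.015]
2.3 [438. 193.  85.] [-0.0, -0.009, 0.014]
```

View pics/t3.png

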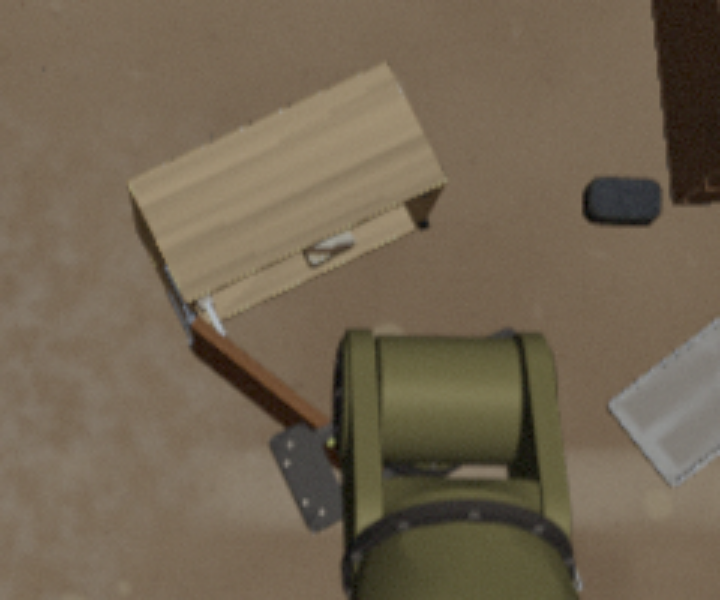

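The door has followed to about 1.15 rad. Continuing the sweep to about 2.3.

>>> play_rows(motion=[0, 0, 0, 0.004, 0.006, 0.013, 1, 0, 0, 0, 0, 0.007, 0.015, 1, 0, 0, 0, 0, 0.006, 0.016, 1, 0, 0, 0, 0, 0.004, 0.016, 1, 0, 0, 0, 0, 0.002, 0.016, 1, 0, 0, 0, 0, 0.001, 0.017, 1, 0, 0, 0, 0, -0.001, 0.017, 1, 0, 0, 0, 0, -0.002, 0.016, 1, 0, 0, 0, 0, -0.004, 0.016, 1, 0, 0, 0, 0, -0.006, 0.016, 1, 0, 0, 0, 0, -0.007, 0.015, 1, 0, 0, 0, 0, -0.008, 0.012, 1, 0, 0, 0, 0, -0.004, 0.006, 1, 0, 0, 0, 0, -0.001, 0.002, 1])

```text
clock: 10.1
eef_pos: [433.3, 210.9, 93.9]
eef_rot: [-2.182, 1.552, -0.179]
wrist_force: [0.2, -0.3, 1.0]
finger_gap: 0.5
```

Run:
```python
from h import *
im,d=camera("top"); cv2.imwrite("pics/t4.png",cv2.resize(im[110:310,250:490],None,fx=3,fy=3))
arc(165,20,[2.3],85)
for t in("door_edge","door_hinge","block_center"):
    for r in place_of("top",t)[:2]: print(t,round(r["conf"],2),(np.array(camera_params("top")["T"])@np.append(r["at"],1))[:3].round(1))
```

```text
[433.3 210.8  93.8] [0.7 0.7 0.3]
2.3 [438. 193.  85.] [0.009, 0.003, -0.018]
door_hinge 0.68 [603.4 160.4 134.6]
block_center 0.53 [692.6  58.9  23.1]
block_center 0.16 [ 6.585e+02  7.350e+01 -1.000e-01]
```

View pics/t4.png

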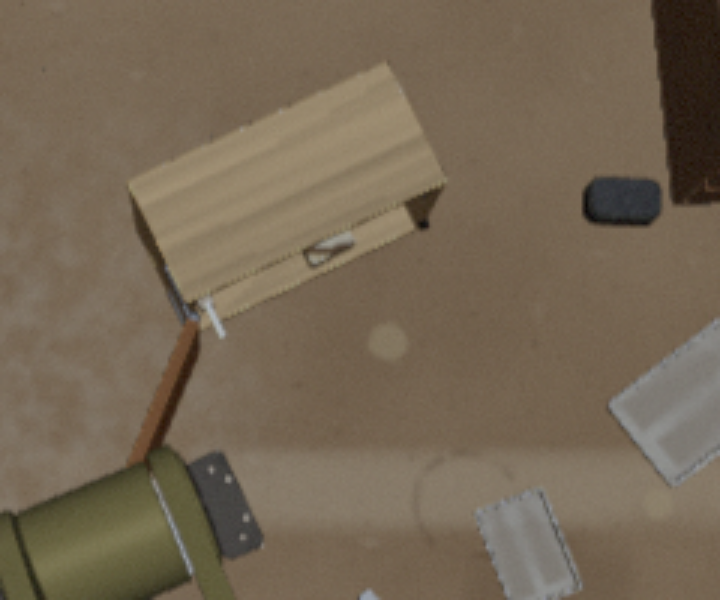

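The door stands at about 2.4 rad, its edge hidden under the arm at (150,455). Retreating from it, then up, then a half turn so joint 6 stays mid-range.

>>> play_rows(motion=[0, 0, 0, 0, 0.02, -0.019, 1, 0, 0, 0, 0, 0.02, -0.019, 1, 0, 0, 0, -0.03, 0, -0.02, 1, 0, 0, 0, -0.03, 0, -0.02, 1, 0, 0, 0, -0.03, 0, -0.02, 0, 0, 0, 0, -0.03, 0, -0.02, -0.3, 0, 0, 0, -0.03, 0, -0.02, -0.3, 0, 0, 0, 0, 0, 0, -0.3])

```text
clock: 11.1
eef_pos: [459.4, 58.0, 255.0]
eef_rot: [-2.035, 1.518, -0.039]
wrist_force: [-0.0, 0.1, -0.6]
finger_gap: 29.1
```

>>> play_rows(motion=[0.14, 0, 0, 0, 0, 0, -0.3, 0.14, 0, 0, 0, 0, 0, -0.3, 0.14, 0, 0, 0, 0, 0, -0.3, 0.14, 0, 0, 0, 0, 0, -0.3, 0.14, 0, 0, 0, 0, 0, -0.3, 0.14, 0, 0, 0, 0, 0, -0.3, 0.14, 0, 0, 0, 0, 0, -0.3, 0.14, 0, 0, 0, 0, 0, -0.3, 0.14, 0, 0, 0, 0, 0, -0.3, 0.14, 0, 0, 0, 0, 0, -0.3, 0.14, 0, 0, 0, 0, 0, -0.3, 0.14, 0, 0, 0, 0, 0, -0.3, 0.14, 0, 0, 0, 0, 0, -0.3, 0.14, 0, 0, 0, 0, 0, -0.3, 0.14, 0, 0, 0, 0, 0, -0.3, 0.14, 0, 0, 0, 0, 0, -0.3, 0.14, 0, 0, 0, 0, 0, -0.3, 0.14, 0, 0, 0, 0, 0, -0.3, 0.14, 0, 0, 0, 0, 0, -0.3, 0.14, 0, 0, 0, 0, 0, -0.3])

```text
clock: 13.1
eef_pos: [451.1, 55.0, 239.7]
eef_rot: [0.861, 1.536, -0.069]
wrist_force: [-0.3, -0.4, -0.2]
finger_gap: 61.3
```

Run:
```python
from h import *
a=np.deg2rad(35)
Rt=tool(np.cos(a)*LX-np.sin(a)*UZ,-LY)
plan(L(-100,-30,140),Rt); print(read_state()["joints"].round(2)); print(Rot(read_state()).as_matrix().round(2)); print(L(-100,-30,140))
```

```text
t 13.1 pos [451.1  55.  239.7] F [-0.33 -0.45 -0.17] gap 61.3
rotvec total (tool) [ 0.195 -0.078  0.928] shift in current tool [m] [0.1043 0.0717 0.1141] shift in target tool [ 0.136  -0.0266  0.0992] world [129.2 -48.8 -99.7]
[ 0.04  0.04  1.75 -0.    1.32  0.97]
[[ 0.03  0.8   0.6 ]
 [-0.    0.6  -0.8 ]
 [-1.    0.03  0.02]]
[580.30301763   6.2635036  140.        ]
```

>>> play_rows(motion=[0.024, -0.01, 0.116, 0, 0, 0, -0.3, 0.024, -0.01, 0.116, 0, 0, 0, -0.3, 0.024, -0.01, 0.116, 0, 0, 0, -0.3, 0.024, -0.01, 0.116, 0, 0, 0, -0.3, 0.024, -0.01, 0.116, 0, 0, 0, -0.3, 0.024, -0.01, 0.116, 0, 0, 0, -0.3, 0.024, -0.01, 0.116, 0, 0, 0, -0.3, 0.024, -0.01, 0.116, 0, 0, 0, -0.3, 0, 0, 0, 0, 0, 0, -0.3])

```text
clock: 14.0
eef_pos: [447.6, 54.2, 232.7]
eef_rot: [1.572, 0.615, 0.425]
wrist_force: [-0.1, -0.3, -0.7]
finger_gap: 61.3
```

Run:
```python
from h import *
a=np.deg2rad(35)
Rt=tool(np.cos(a)*LX-np.sin(a)*UZ,-LY)
plan(L(-100,-30,120),Rt); print(read_state()["joints"].round(2))
im,d=camera("wrist"); cv2.imwrite("pics/w1.png",im)
im,d=camera("top"); cv2.imwrite("pics/t5.png",im[110:360,250:490])
```

```text
t 14.0 pos [447.6  54.2 232.7] F [-0.11 -0.34 -0.69] gap 61.3
rotvec total (tool) [-0.01   0.012  0.004] shift in current tool [m] [ 0.1477 -0.0336  0.0984] shift in target tool [ 0.1463 -0.0352  0.0999] world [ 132.7  -47.9 -112.7]
[-0.3  -0.33  2.36  1.14  0.64  0.05]
```

View pics/w1.png

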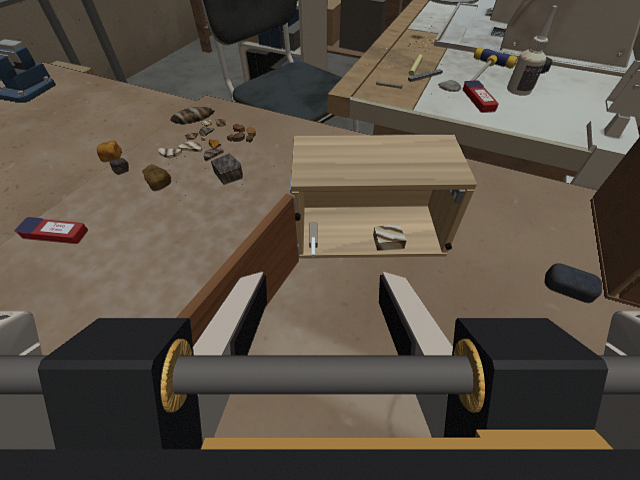

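The wrist image shows the open locker, with the striped block at about (390,237) on its floor and the plunger at (313,240). Moving to the pre-grasp.

>>> play_rows(motion=[0, 0, 0, 0.018, -0.004, 0.013, -0.3, 0, 0, 0, 0.018, -0.004, 0.013, -0.3, 0, 0, 0, 0.018, -0.004, 0.013, -0.3, 0, 0, 0, 0.018, -0.004, 0.012, -0.3, 0, 0, 0, 0.018, -0.005, 0.012, -0.3, 0, 0, 0, 0.018, -0.005, 0.012, -0.3, 0, 0, 0, 0.018, -0.005, 0.012, -0.3, 0, 0, 0, 0.018, -0.005, 0.012, -0.3, 0, 0, 0, 0, 0, 0, -0.3, 0, 0, 0, 0, 0, 0, -0.3])

```text
clock: 15.1
eef_pos: [586.8, 7.7, 118.5]
eef_rot: [1.565, 0.639, 0.449]
wrist_force: [0.4, 0.9, 0.2]
finger_gap: 61.0
```

Run:
```python
from h import *
a=np.deg2rad(35)
Rt=tool(np.cos(a)*LX-np.sin(a)*UZ,-LY)
plan(L(-60,-30,60),Rt); print(read_state()["joints"].round(2))
im,d=camera("wrist"); cv2.imwrite("pics/w2.png",im); T=np.array(camera_params("wrist")["T"])
for r in place_of("wrist","block_center")[:2]:
    p=(T@np.append(r["at"],1))[:3]; q=p-O; print("block",r["conf"],p.round(1),"local",q@LX,q@LY)
for n in("locker","door_hinge"):
  for r in place_of("wrist",n)[:1]: print(n,(T@np.append(r["at"],1))[:3].round(1))
for r in masks_of("wrist","block_center")[:1]:
    p=cloud("wrist",d,r["region"]); q=p-O; l=np.c_[q@LX,q@LY,p[:,2]]
    print(r["conf"],len(p),np.percentile(l,[2,50,98],axis=0).round(1))
    t=l[(l[:,2]>26)]; print("top",len(t),cv2.minAreaRect(t[:,:2].astype(np.float32)))
```

```text
t 15.1 pos [586.8   7.7 118.5] F [0.43 0.91 0.22] gap 61.0
rotvec total (tool) [ 0.011 -0.007  0.028] shift in current tool [m] [ 0.0618 -0.0269 -0.0013] shift in target tool [ 0.061  -0.0287 -0.0015] world [ 29.7  15.6 -58.5]
[-0.31  0.28  2.09  1.57  0.58 -0.52]
block 0.65 [691.   58.6  21.4] local 22.416533489694135 -29.810346928428082
locker [6.565e+02 7.530e+01 6.000e-01]
door_hinge [602.9 159.7 137.7]
```

View pics/w2.png

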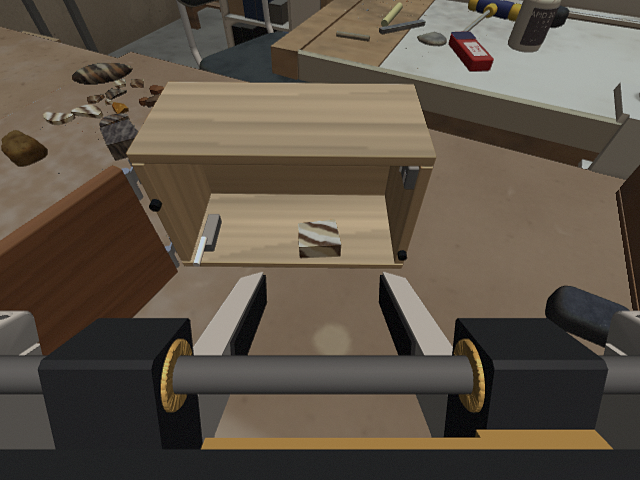

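The block is centred between the fingers at (320,238), at local (22.5,-30), and is square with the locker. I line up along the tool axis first.

Run:
```python
from h import *
a=np.deg2rad(35)
Rt=tool(np.cos(a)*LX-np.sin(a)*UZ,-LY)
plan(L(-40,-30,74),Rt)
```

```text
t 15.35 pos [586.7   7.2 119.5] F [ 0.07  0.89 -0.12] gap 60.9
rotvec total (tool) [ 0.011 -0.005  0.026] shift in current tool [m] [ 0.0703 -0.0045 -0.0016] shift in target tool [ 0.0702 -0.0064 -0.0019] world [ 47.9  24.6 -45.5]
```

>>> play_rows(motion=[0.004, -0.002, 0.009, 0.018, -0.001, 0, -0.3, 0.004, -0.002, 0.009, 0.018, -0.001, 0, -0.3, 0.003, -0.001, 0.008, 0.018, -0.001, -0.001, -0.3, 0, 0, 0, 0.016, -0.001, -0.001, -0.3, 0, 0, 0, 0, 0, 0, -0.3])

```text
clock: 15.85
eef_pos: [636.6, 33.1, 78.0]
eef_rot: [1.567, 0.606, 0.437]
wrist_force: [-0.3, 0.0, 0.3]
finger_gap: 61.0
```

Run:
```python
from h import *
a=np.deg2rad(35)
Rt=tool(np.cos(a)*LX-np.sin(a)*UZ,-LY)
im,d=camera("wrist"); cv2.imwrite("pics/w3.png",im); T=np.array(camera_params("wrist")["T"])
for r in place_of("wrist","block_center")[:1]:
    p=(T@np.append(r["at"],1))[:3]; q=p-O; print("block",r["conf"],p.round(1),"local",q@LX,q@LY)
plan(L(33,-30,23),Rt)
```

```text
block 0.64 [691.1  62.1  23.6] local 24.039556401094064 -26.674620128105808
t 15.95 pos [636.1  32.5  78.9] F [-0.2   0.05  0.39] gap 61.1
rotvec total (tool) [ 0.003  0.003 -0.005] shift in current tool [m] [ 0.0905 -0.0054 -0.0003] shift in target tool [ 0.0905 -0.0049 -0.    ] world [ 64.5  30.4 -55.9]
```

View pics/w3.png

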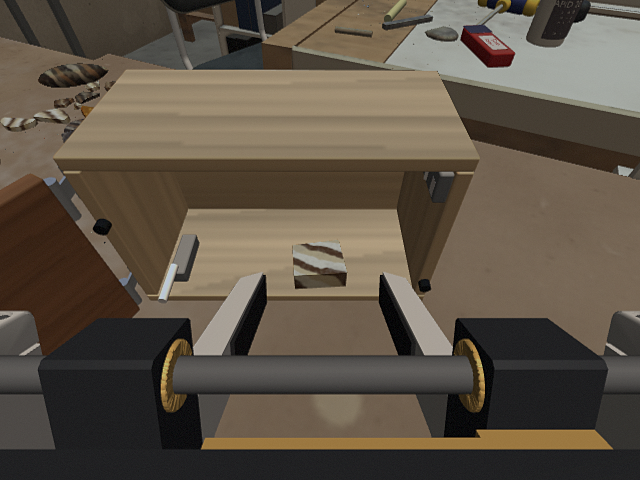

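The block is at px (319,265) and the jaw midline at x≈322, so alignment is good. Advancing most of the way.

>>> play_rows(motion=[0, 0, 0, 0.016, -0.001, -0.001, -0.3, 0, 0, 0, 0.016, -0.001, 0, -0.3, 0, 0, 0, 0.016, -0.001, 0, -0.3, 0, 0, 0, 0.014, -0.001, 0, -0.3, 0, 0, 0, 0.006, 0, 0, -0.3, 0, 0, 0, 0, 0, 0, -0.3])

```text
clock: 16.55
eef_pos: [684.8, 54.1, 42.1]
eef_rot: [1.562, 0.601, 0.432]
wrist_force: [-0.8, -0.2, 0.4]
finger_gap: 61.2
```

Run:
```python
from h import *
a=np.deg2rad(35)
Rt=tool(np.cos(a)*LX-np.sin(a)*UZ,-LY)
im,d=camera("wrist"); cv2.imwrite("pics/w4.png",im)
plan(L(33,-29,23),Rt)
```

```text
t 16.6 pos [684.7  53.9  42.3] F [-0.64 -0.5   0.68] gap 61.4
rotvec total (tool) [ 0.004  0.006 -0.01 ] shift in current tool [m] [ 0.026  -0.0056 -0.0025] shift in target tool [ 0.026  -0.0053 -0.0023] world [ 15.5   9.9 -19.3]
```

View pics/w4.png

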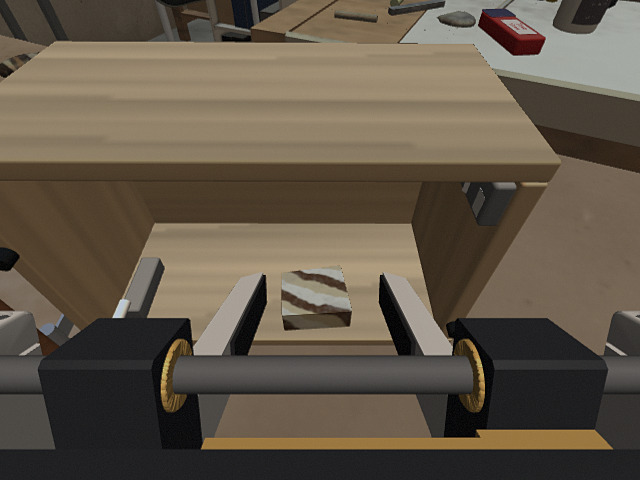

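>>> play_rows(motion=[0, 0, 0, 0.01, -0.002, -0.002, -0.3, 0, 0, 0, 0.009, -0.002, -0.001, -0.3, 0, 0, 0, 0.006, -0.002, 0, -0.3, 0, 0, 0, 0, 0, 0, -0.3])

```text
clock: 17.0
eef_pos: [699.9, 63.9, 23.2]
eef_rot: [1.561, 0.599, 0.431]
wrist_force: [-0.0, -0.2, 0.3]
finger_gap: 61.3
```

Run:
```python
from h import *
a=np.deg2rad(35)
Rt=tool(np.cos(a)*LX-np.sin(a)*UZ,-LY)
im,d=camera("wrist"); cv2.imwrite("pics/w5.png",im[200:400,160:480])
plan(L(33,-29,23),Rt)
```

```text
t 17.05 pos [699.8  63.8  23.5] F [-0.68  0.37 -0.15] gap 61.0
rotvec total (tool) [ 0.004  0.008 -0.012] shift in current tool [m] [ 0.0006 -0.0002  0.0001] shift in target tool [ 0.0006 -0.0002  0.0002] world [ 0.4  0.  -0.5]
```

View pics/w5.png

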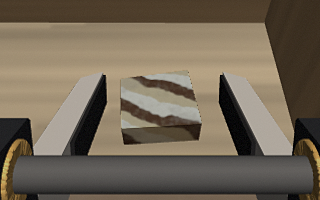

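>>> play_rows(motion=[0, 0, 0, 0.001, -0.002, -0.001, -0.3, 0, 0, 0, 0, 0, 0, 0, 0, 0, 0, 0, 0, 0, 0.6, 0, 0, 0, 0, 0, 0, 1, 0, 0, 0, 0, 0, 0, 1, 0, 0, 0, 0, 0, 0, 1, 0, 0, 0, 0, 0, 0, 1], newtons=10)

```text
clock: 17.75
eef_pos: [698.8, 64.3, 21.4]
eef_rot: [1.561, 0.599, 0.43]
wrist_force: [0.2, -0.3, -0.4]
finger_gap: 40.5
```

Run:
```python
from h import *
im,d=camera("wrist"); cv2.imwrite("pics/w6.png",im[200:400,160:480])
plan(L(33,-29,23))
```

```text
t 17.8 pos [698.8  64.3  21.4] F [-0.3  -0.09  0.21] gap 40.9
rotvec total (tool) [0. 0. 0.] shift in current tool [m] [-0.     0.002  0.001] shift in target tool [-0.     0.002  0.001] world [ 1.4 -0.5  1.6]
```

View pics/w6.png

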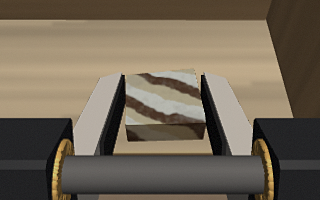

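>>> play_rows(motion=[0, 0, 0, 0, 0, 0, 1, 0, 0, 0, 0, 0, 0, 1, 0, 0, 0, 0, 0, 0, 1, 0, 0, 0, 0, 0, 0, 1], newtons=15)

```text
clock: 18.2
eef_pos: [698.8, 64.3, 21.3]
eef_rot: [1.561, 0.599, 0.43]
wrist_force: [0.7, -0.4, 0.2]
finger_gap: 40.8
```

Run:
```python
from h import *
im,d=camera("wrist"); cv2.imwrite("pics/w7.png",cv2.resize(im[240:380,220:420],None,fx=3,fy=3))
plan(L(33,-29,23)); print(Rot(read_state()).apply([0,0,0])); print((Rot(read_state()).inv().apply([0,0,10])).round(2),(Rot(read_state()).inv().apply(-LX*10)).round(2))
```

```text
t 18.25 pos [698.8  64.3  21.3] F [ 0.5  -0.34 -0.69] gap 40.7
rotvec total (tool) [0. 0. 0.] shift in current tool [m] [-0.     0.002  0.001] shift in target tool [-0.     0.002  0.001] world [ 1.5 -0.5  1.7]
[0. 0. 0.]
[-5.64  8.26  0.08] [-8.26 -5.64  0.04]
```

View pics/w7.png

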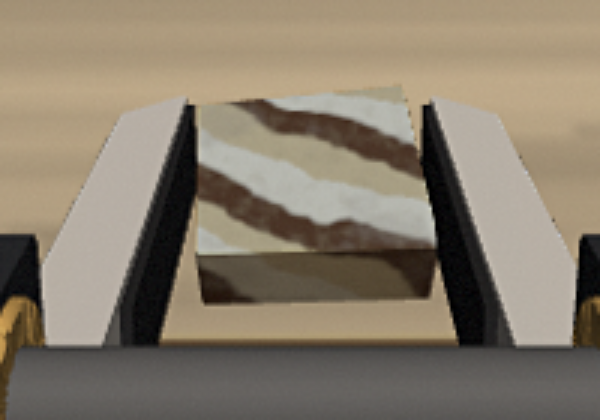

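The block is gripped on two corners: the gap is 40.7 mm against 39, and the block is turned slightly counter-clockwise. I open a little, turn to match and re-grip.

>>> play_rows(motion=[0, 0, 0, 0, 0, 0, -0.05, 0, 0, 0, 0, 0, 0, -0.05, -0.034, 0.05, 0, 0, 0, 0, -0.05, 0, 0, 0, 0, 0, 0, -0.05, 0, 0, 0, 0, 0, 0, 1, 0, 0, 0, 0, 0, 0, 1, 0, 0, 0, 0, 0, 0, 1, 0, 0, 0, 0, 0, 0, 1, 0, 0, 0, 0, 0, 0, 1], newtons=15)

```text
clock: 19.15
eef_pos: [698.7, 64.8, 21.6]
eef_rot: [1.561, 0.599, 0.489]
wrist_force: [-0.5, -0.7, 0.9]
finger_gap: 38.9
```

Run:
```python
from h import *
im,d=camera("wrist"); cv2.imwrite("pics/w8.png",cv2.resize(im[240:380,220:420],None,fx=3,fy=3))
plan(L(33,-29,23))
```

```text
t 19.2 pos [698.8  64.8  21.6] F [ 0.4   0.04 -0.1 ] gap 39.2
rotvec total (tool) [0. 0. 0.] shift in current tool [m] [-0.0001  0.0016  0.0016] shift in target tool [-0.0001  0.0016  0.0016] world [ 1.4 -1.   1.4]
```

View pics/w8.png

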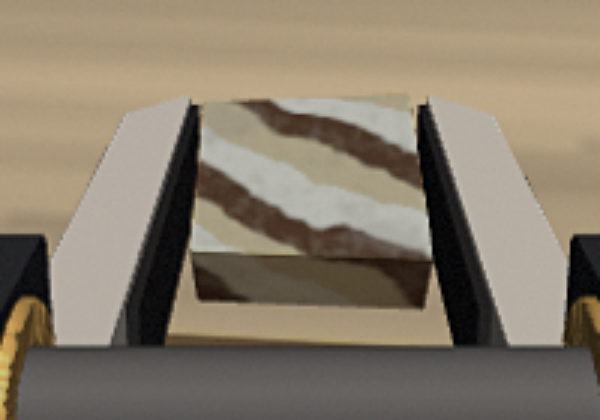

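The gap now reads 39 mm, so the faces are flat to the pads. Lifting slightly, then withdrawing.

>>> play_rows(motion=[0, 0, 0, -0.003, 0.004, 0, 1, 0, 0, 0, -0.003, 0.004, 0, 1, 0, 0, 0, -0.003, 0.004, 0, 1, 0, 0, 0, -0.003, 0.004, 0, 1, 0, 0, 0, -0.008, -0.005, 0, 1, 0, 0, 0, -0.016, -0.01, 0, 1, 0, 0, 0, -0.016, -0.01, 0, 1, 0, 0, 0, -0.016, -0.01, 0, 1, 0, 0, 0, -0.016, -0.01, 0, 1, 0, 0, 0, -0.016, -0.01, 0, 1, 0, 0, 0, -0.016, -0.01, 0, 1, 0, 0, 0, 0, 0, 0, 1])

```text
clock: 20.4
eef_pos: [582.0, 3.8, 49.3]
eef_rot: [1.561, 0.598, 0.488]
wrist_force: [0.3, -0.2, -0.2]
finger_gap: 39.1
```

Run:
```python
from h import *
im,d=camera("wrist"); cv2.imwrite("pics/w9.png",im)
plan(np.array([560,-230,100.])); s=read_state(); print(s["joints"].round(2)); p=s["eef_pos"]-O; print(p@LX,p@LY)
```

```text
t 20.45 pos [583.1   4.   49.6] F [-0.31  0.32 -0.22] gap 39.2
rotvec total (tool) [0. 0. 0.] shift in current tool [m] [-0.1359 -0.0336  0.1956] shift in target tool [-0.1359 -0.0336  0.1956] world [ -23.1 -234.    50.4]
[-0.35  0.46  2.11  1.83  0.69 -0.9 ]
-98.45260198960256 -33.18051426658551
```

View pics/w9.png

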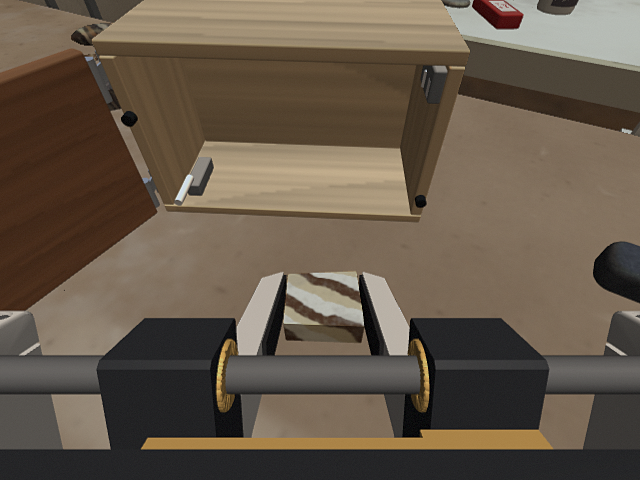

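The block is held and out of the locker, at px (322,305). Raising it, and turning the tool yaw to about 0.09 to stay clear of the pencil cup on the right.

>>> play_rows(motion=[0, 0, 0, -0.01, 0.014, 0, 1, 0, 0, 0, -0.01, 0.014, 0, 1, 0, 0, 0, -0.01, 0.014, 0, 1, 0.056, -0.083, 0, 0, 0, 0, 1, 0.056, -0.083, 0, 0, 0, 0, 1, 0.056, -0.083, 0, 0, 0, 0, 1, 0.056, -0.083, 0, 0, 0, 0, 1, 0, 0, 0, 0, 0, 0, 1])

```text
clock: 21.25
eef_pos: [586.6, 5.2, 106.0]
eef_rot: [1.557, 0.587, 0.117]
wrist_force: [0.6, 0.7, -0.3]
finger_gap: 38.9
```

```bash
cat > b.py <<'E'
from h import *
import sys
z=float(sys.argv[1]); s=read_state(); x=Rot(s).apply([1,0,0]); hx=x*[1,1,0]; hx/=np.linalg.norm(hx)
TR=np.array([561.5,-234,0])
plan(TR+8.5*hx+[0,0,z]); print(s["joints"].round(2),s["eef_rot"].round(3))
E
python3 b.py 80
```

```text
t 21.25 pos [586.6   5.2 106. ] F [ 0.61  0.73 -0.32] gap 38.9
rotvec total (tool) [0. 0. 0.] shift in current tool [m] [-0.0226 -0.0494  0.2339] shift in target tool [-0.0226 -0.0494  0.2339] world [ -16.6 -238.2  -26. ]
[-0.16  0.27  2.19  2.45  0.37 -1.09] [1.557 0.587 0.117]
```

>>> play_rows(motion=[0, 0, 0, -0.002, 0, 0.02, 1, 0, 0, 0, -0.002, 0, 0.02, 1, 0, 0, 0, -0.002, 0, 0.02, 1, 0, 0, 0, -0.002, 0, 0.02, 1, 0, 0, 0, -0.002, 0, 0.02, 1, 0, 0, 0, -0.002, 0, 0.02, 1, 0, 0, 0, -0.002, 0, 0.02, 1, 0, 0, 0, -0.002, 0, 0.02, 1, 0, 0, 0, -0.002, 0, 0.02, 1, 0, 0, 0, -0.002, 0, 0.02, 1, 0, 0, 0, 0, 0, 0.02, 1, 0, 0, 0, 0, 0, 0.012, 1, 0, 0, 0, 0, 0, 0, 1])

```text
clock: 22.55
eef_pos: [602.3, -232.5, 115.5]
eef_rot: [1.551, 0.616, 0.164]
wrist_force: [0.4, -0.8, -0.5]
finger_gap: 38.7
```

```bash
python3 b.py 60
python3 - <<'E'
from h import *
im,d=camera("wrist"); cv2.imwrite("pics/w10.png",im)
T=np.array(camera_params("wrist")["T"])
for n in("tray_floor","tray","block_center"):
  for r in place_of("wrist",n)[:2]: print(n,round(r["conf"],2),(T@np.append(r["at"],1))[:3].round(1))
im,d=camera("scene"); cv2.imwrite("pics/s10.png",im[180:480,220:620])
E
```

```text
t 22.55 pos [ 602.3 -232.5  115.5] F [ 0.37 -0.77 -0.45] gap 38.7
rotvec total (tool) [0. 0. 0.] shift in current tool [m] [ 0.006  -0.0637 -0.0064] shift in target tool [ 0.006  -0.0637 -0.0064] world [-32.4  -0.1 -55.5]
[-0.69  0.41  1.91  1.49  0.66 -0.5 ] [1.551 0.616 0.164]
tray_floor 0.94 [ 557.6 -236.4    3.8]
tray 0.6 [ 563.4 -229.5   -3.2]
block_center 0.56 [ 592.6 -231.6  116.8]
```

View pics/w10.png

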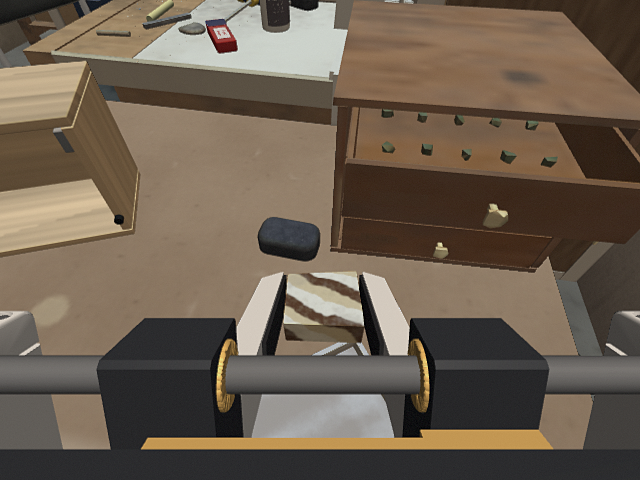

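View pics/s10.png

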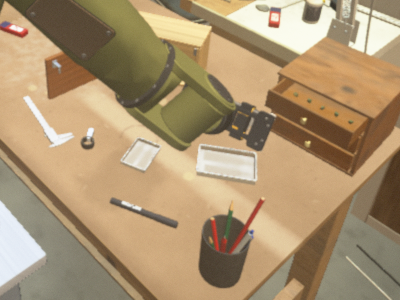

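The block is still held, and the tray lies just below and behind it. Nothing touches the pencil cup. Moving down and back over the tray centre.

>>> play_rows(motion=[0, 0, 0, 0.001, -0.013, -0.001, 1, 0, 0, 0, 0.001, -0.013, -0.001, 1, 0, 0, 0, 0.001, -0.013, -0.001, 1, 0, 0, 0, 0.001, -0.013, -0.001, 1, 0, 0, 0, 0.001, -0.012, -0.001, 1, 0, 0, 0, 0, 0, 0, 1])

```text
clock: 23.4
eef_pos: [568.4, -227.4, 59.4]
eef_rot: [1.551, 0.616, 0.172]
wrist_force: [0.6, -0.1, -0.1]
finger_gap: 39.5
```

```bash
python3 b.py 25
python3 - <<'E'
from h import *
im,d=camera("wrist"); cv2.imwrite("pics/w11.png",im)
r0=Rot(read_state()); ref=R.from_euler('xyz',[1.561,0.599,0.489])
up=ref.inv().apply([0,0,1]); print("block up in world now",r0.apply(up).round(3));
E
```

```text
t 23.4 pos [ 568.4 -227.4   59.4] F [ 0.56 -0.06 -0.07] gap 39.5
rotvec total (tool) [0. 0. 0.] shift in current tool [m] [ 0.0203 -0.0278  0.0048] shift in target tool [ 0.0203 -0.0278  0.0048] world [  1.5  -5.2 -34.4]
[-0.73  0.49  2.    1.65  0.7  -0.75] [1.551 0.616 0.172]
block up in world now [0.014 0.011 1.   ]
```

View pics/w11.png

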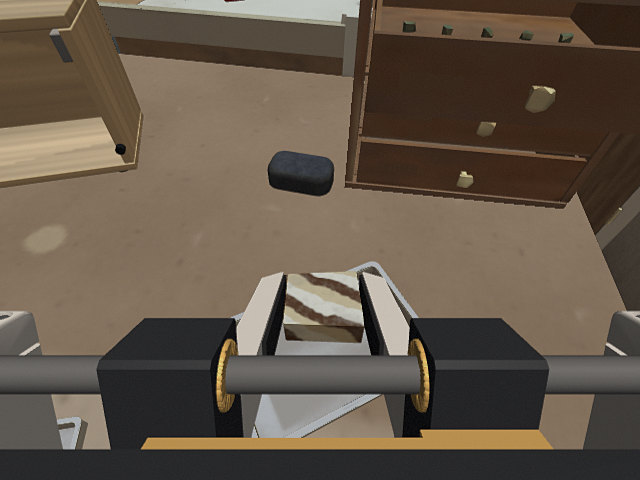

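The tray outline surrounds the block, with its far corner at (375,268). Descending.

>>> play_rows(motion=[0, 0, 0, 0.006, -0.008, 0.001, 1, 0, 0, 0, 0.006, -0.008, 0.001, 1, 0, 0, 0, 0.005, -0.007, 0.001, 1, 0, 0, 0, 0.003, -0.004, 0.001, 1, 0, 0, 0, 0, 0, 0, 1])

```text
clock: 23.95
eef_pos: [572.9, -231.5, 28.9]
eef_rot: [1.546, 0.612, 0.172]
wrist_force: [-0.3, -0.7, -0.4]
finger_gap: 38.8
```

```bash
python3 b.py 12
python3 - <<'E'
from h import *
im,d=camera("wrist"); cv2.imwrite("pics/w12.png",im[220:480])
E
```

```text
t 23.95 pos [ 572.9 -231.5   28.9] F [-0.28 -0.69 -0.41] gap 38.8
rotvec total (tool) [0. 0. 0.] shift in current tool [m] [ 0.0071 -0.0157  0.0002] shift in target tool [ 0.0071 -0.0157  0.0002] world [ -3.1  -1.1 -16.9]
[-0.73  0.57  1.98  1.72  0.71 -0.86] [1.546 0.612 0.172]
```

View pics/w12.png

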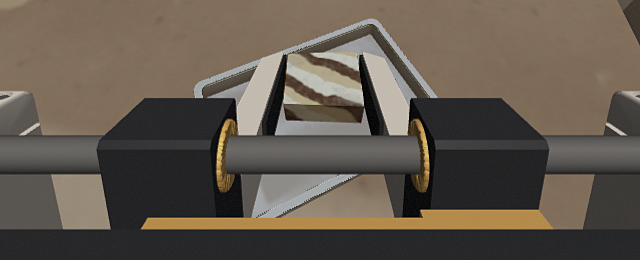

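>>> play_rows(motion=[0, 0, 0, 0.001, -0.005, -0.001, 1, 0, 0, 0, 0.001, -0.004, -0.001, 1, 0, 0, 0, 0.002, -0.003, -0.001, 1, 0, 0, 0, 0, 0, 0, 1])

```text
clock: 24.4
eef_pos: [568.8, -229.3, 17.0]
eef_rot: [1.545, 0.611, 0.172]
wrist_force: [0.5, 0.4, -1.3]
finger_gap: 39.2
```

>>> play_rows(motion=[0, 0, 0, 0.001, -0.0015, 0, 1, 0, 0, 0, 0, 0, 0, 1])

```text
clock: 24.6
eef_pos: [568.7, -229.4, 15.0]
eef_rot: [1.545, 0.611, 0.172]
wrist_force: [-0.3, -0.4, -0.4]
finger_gap: 38.7
```

>>> play_rows(motion=[0, 0, 0, 0.001, -0.001, 0, 1, 0, 0, 0, 0, 0, 0, 1])

```text
clock: 24.8
eef_pos: [569.1, -229.5, 13.7]
eef_rot: [1.545, 0.611, 0.171]
wrist_force: [0.6, -0.6, -0.8]
finger_gap: 39.0
```

>>> play_rows(motion=[0, 0, 0, 0.001, -0.001, 0, 1, 0, 0, 0, 0, 0, 0, 1])

```text
clock: 25.0
eef_pos: [569.4, -229.5, 12.3]
eef_rot: [1.545, 0.611, 0.171]
wrist_force: [-0.1, -0.4, -0.5]
finger_gap: 39.1
```

>>> play_rows(motion=[0, 0, 0, 0.0007, -0.0007, 0, 1, 0, 0, 0, 0, 0, 0, 1])

```text
clock: 25.2
eef_pos: [569.9, -229.6, 11.8]
eef_rot: [1.544, 0.61, 0.171]
wrist_force: [0.3, 0.6, 0.9]
finger_gap: 39.4
```

Run:
```python
from h import *
s=read_state(); print(s["eef_pos"].round(1))
for i in range(6): camera("scene"); print(read_state()["wrist_force"].round(2))
```

```text
[ 569.9 -229.6   11.8]
[-0.33  0.26  1.09]
[-0.26 -0.02  2.12]
[0.68 0.33 1.7 ]
[-0.21 -0.39  2.76]
[0.63 0.64 2.49]
[0.39 0.81 1.73]
```

Contact shows about 2 N upward at z≈11.8, as predicted. Releasing slowly to a small opening.

>>> play_rows(motion=[0, 0, 0, 0, 0, 0, 0.1, 0, 0, 0, 0, 0, 0, 0, 0, 0, 0, 0, 0, 0, -0.05, 0, 0, 0, 0, 0, 0, -0.05, 0, 0, 0, 0, 0, 0, -0.05])

```text
clock: 26.0
eef_pos: [569.5, -229.5, 11.1]
eef_rot: [1.545, 0.612, 0.171]
wrist_force: [-0.3, 0.1, 0.6]
finger_gap: 49.1
```

Run:
```python
from h import *
im,d=camera("wrist"); cv2.imwrite("pics/w13.png",cv2.resize(im[220:400,180:460],None,fx=2.5,fy=2.5)); s=read_state(); print(s["finger_gap"],s["wrist_force"])
print(Rot(s).inv().apply([0,0,0.01]).round(4))
```

```text
49.08584523089572 [ 0.25492447 -0.13613373 -0.52653102]
[-0.0057  0.0082  0.0002]
```

View pics/w13.png

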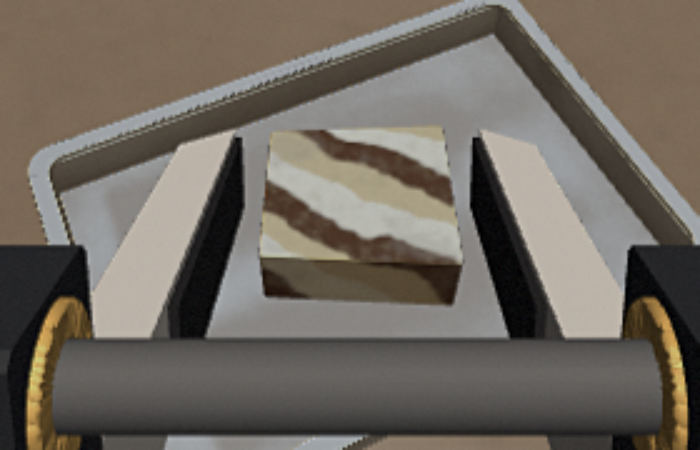

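The block lies flat on the tray floor and is free of both fingers. I rise straight up, with some back-off, and then check.

>>> play_rows(motion=[0, 0, 0, -0.006, 0.008, 0, -0.05, 0, 0, 0, -0.009, 0.012, 0, -0.05, 0, 0, 0, -0.012, 0.016, 0, -0.05, 0, 0, 0, -0.012, 0.016, 0, -0.05, 0, 0, 0, -0.012, 0.016, 0, -0.05, 0, 0, 0, -0.012, 0.016, 0, -0.05, 0, 0, 0, -0.03, 0.01, 0, -0.05, 0, 0, 0, -0.03, 0.01, 0, -0.05, 0, 0, 0, -0.03, 0.01, 0, -0.05, 0, 0, 0, -0.03, 0.01, 0, -0.05, 0, 0, 0, 0, 0, 0, -0.05, 0, 0, 0, 0, 0, 0, -0.05, 0, 0, 0, 0, 0, 0, -0.05])

```text
clock: 27.35
eef_pos: [488.0, -239.2, 224.1]
eef_rot: [1.545, 0.616, 0.171]
wrist_force: [-0.7, 0.0, -0.2]
finger_gap: 49.3
```

Run:
```python
from h import *
im,d=camera("wrist"); cv2.imwrite("pics/w14.png",im); T=np.array(camera_params("wrist")["T"])
for n in("tray_floor","block_center","tray"):
  for r in place_of("wrist",n)[:2]: print("wrist",n,round(r["conf"],2),(T@np.append(r["at"],1))[:3].round(1))
for r in masks_of("wrist","block_center")[:1]:
    p=cloud("wrist",d,r["region"]); t=p[p[:,2]>np.percentile(p[:,2],40)]; print(t.mean(0).round(1)); c=t-t.mean(0); print("normal",np.linalg.svd(c,full_matrices=False)[2][2].round(3))
im,d=camera("scene"); cv2.imwrite("pics/s14.png",im); T=np.array(camera_params("scene")["T"])
for n in("tray_floor","block_center","door_edge","door_hinge","sanding_block","loupe","red_case"):
  for r in place_of("scene",n)[:2]: print("scene",n,round(r["conf"],2),(T@np.append(r["at"],1))[:3].round(1))
im,d=camera("top"); cv2.imwrite("pics/t14.png",im); T=np.array(camera_params("top")["T"])
for n in("tray_floor","block_center","door_edge","sanding_block","loupe","red_case"):
  for r in place_of("top",n)[:2]: print("top",n,round(r["conf"],2),(T@np.append(r["at"],1))[:3].round(1))
print(read_state())
```

```text
wrist tray_floor 0.85 [ 558.9 -233.5    0.8]
wrist tray_floor 0.27 [ 723.7 -178.4    1.7]
wrist block_center 0.92 [ 561.9 -233.3   13.6]
wrist block_center 0.71 [ 5.585e+02 -2.341e+02  1.000e-01]
wrist tray 0.77 [ 5.634e+02 -2.329e+02  1.000e-01]
[ 557.4 -232.3   22.7]
normal [-0.857 -0.181 -0.483]
scene tray_floor 0.81 [ 561.9 -232.7    4.6]
scene tray_floor 0.68 [442.8 -97.8   2.9]
scene block_center 0.62 [ 554.9 -231.1   17.4]
scene block_center 0.47 [414.6 180.5 106.7]
scene door_edge 0.36 [414.1 180.6 108.6]
scene sanding_block 0.76 [ 724.8 -179.7    1.7]
scene loupe 0.63 [390.8  13.5   1.6]
scene loupe 0.47 [ 563.8 -232.    -3.7]
top tray_floor 0.77 [442.8 -93.6  -3.1]
top tray_floor 0.57 [ 561.2 -232.     1.1]
top block_center 0.48 [ 558.7 -232.9   12.8]
top door_edge 0.59 [395.  177.7 137.5]
top door_edge 0.22 [ 562.6 -233.7    1.8]
top sanding_block 0.64 [ 720.8 -180.6   -3.8]
top loupe 0.56 [382.8  13.1   4.4]
top red_case 0.69 [ 563.  -234.3    1.9]
top red_case 0.64 [504.4 517.8  -3.5]
{'clock': 28.35, 'joints': array([-0.89244121,  0.05074546,  2.05692211,  1.18056785,  0.88103061,
       -0.25625694]), 'qd': array([-0.00049195,  0.00111286, -0.0003211 ,  0.00022237,  0.00131037,
        0.00105561]), 'effort': array([-1.50111722e-03, -3.44671154e+01, -3.13944376e+01,  1.68654330e+00,
        5.20859621e-01,  1.45126708e-02]), 'eef_pos': array([ 487.88407317, -239.35361395,  224.51000791]), 'eef_rot': array([1.54506385, 0.6158101 , 0.170812  ]), 'wrist_force': array([ 0.49512547,  0.72935145, -0.05710128]), 'moment': array([-0.05087493,  0.54133454,  0.02178673]), 'finger_gap': 49.77986627443157}
```

View pics/w14.png

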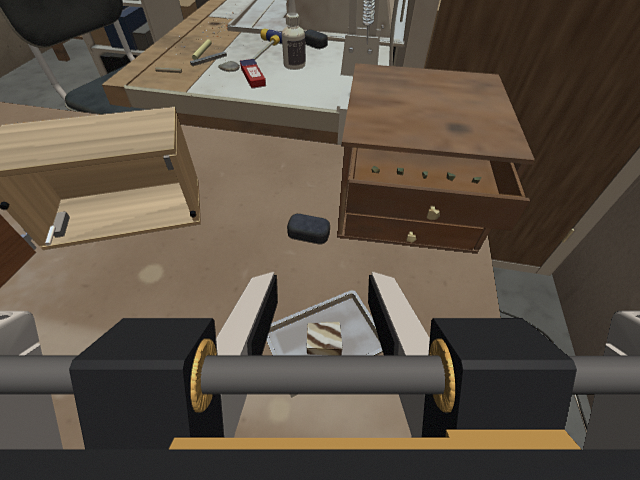

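View pics/t14.png

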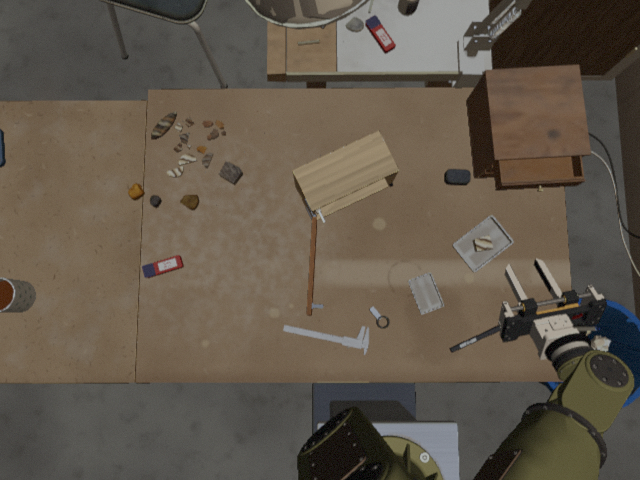

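The top view shows the door at about 2.07 rad and the block at (483,243), in the middle of the tray. I check that the arm is clear of the pencil cup.

View pics/s14.png

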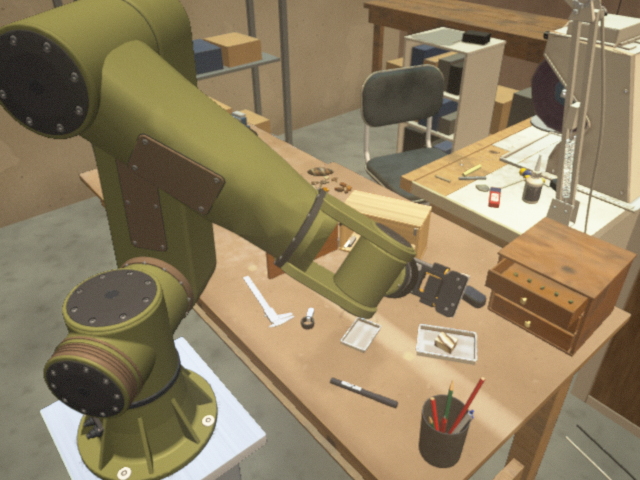

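The block sits flat in the right tray at (446,342). The arm is well above everything, and the cup is unmoved at (445,430). Handing in.

```bash
python3 -c "
from cell import *
print(sign_off())"
```

```text
the job is handed in; nothing more can be done
None
```

The job is handed in at about 28 s on the robot clock, and my last checks matched the task except for the two failures noted below.

- **Door:** I pressed it to its stop, where the push reached about 25 N, and it popped to about 0.35 rad. I swept it open from the inside, and the last view puts it at about 2.1 rad.
- **Block:** My first grip caught it slightly twisted, so I reopened, turned the gripper to match and gripped again, with the gap reading 39 mm. I carried it level to the 84 x 122 tray, lowered it until I felt about 2 N of contact, and let go.
- **Last checks:** All three cameras put the block within about 7 mm of the tray's centre and lying flat to the eye. The gripper was clear of everything, with almost no force on it. The tray, sanding block and loupe were where they started, to within the camera error. The red case was too, seen only from the top camera.
- **Checks that failed or disagreed:**
  - My depth-based plane fit for the block's tilt gave a meaningless result because it mixed in the block's side faces, so flatness rests on the pictures.
  - The scene camera put the block's height at 17 mm, against about 13 mm from the other two and 11 mm expected.

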